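Weigh a pail of spacers on the sprung hook

ROBOT

A 6-joint arm with a two-finger parallel gripper is mounted at the origin on a cart in front of the work surface, level with it; the furniture and walls round the work are solid. World frame = base frame: x ahead of the robot, y to its left, z up, the work surface at z = 0. Lengths are in m, angles in rad, forces in N, time in s.
With the tool pointing down it reaches from about 0.25 to 0.8 m from the base axis. Payload 8.5 kg.
Tool frame: the origin (TCP) lies at the very end of the fingers, on their centre line; the grasp point (between the pads) lies 19 mm behind it; z points along the fingers, y is the line along which they close (so a half turn about z gives the same grasp; the last joint's range is limited). The gripper opens to 85 mm and grips with 20 to 120 N. Pads are 22 mm wide; open, the fingers measure 114 mm over their backs; the gripper's body (76 mm by 85 mm) begins 54 mm behind the grasp point. The pads swing forward as they close: fully open they stand 13 mm farther back than shut.
Start: joints at [0, 0.238, -0.013, 1.319, 0, 1.571], TCP at [0.525, -0, 0.203] pointing down, gripper open.
Joint ranges: [-2.66, 2.66], [-1.03, 1.9], [-1.14, 1.46], [-1.82, 2.27], [-1.45, 1.34], [-3.14, 3.14]. Speed limits (rad/s): [2.22, 2.22, 2.79, 3.14, 3.14, 3.14].

INTERFACE

Orientations are given as a unit quaternion [w, x, y, z].
In Python, from workcell import monitor, imaging, order gives the robot as it stands.
- The arm moves only by the tool move_arm, never from a script. Its argument "series" is a list of rows, each an object of numbers: "x", "y", "z": the shift along the tool's x, y, z scaled (see below); "rx", "ry", "rz": the turn, a rotation vector about the tool's x, y, z scaled (see below). In form: [{"x": .., "y": .., "z": .., "rx": .., "ry": .., "rz": ..}, ...]. A call has 1 to 12 rows; each row is the pose to reach, as a shift and turn from the pose commanded when the call began, along the tool's axes at that moment; what a row does not reach only later rows make up. The controller multiplies each number of a shift by 50 cm and each number of a turn by 90 degrees. A row lasts 1/10 s, in which the tool goes at most 50 mm and 8.59 degrees, less where a joint would pass 70% of its speed; a pose out of reach is approached as far as the arm can. A call with a number of a shift or a turn outside -1 to 1 is refused whole. A call with a gripper value outside its range is refused whole. "jaw" is the closure, from 0 (fully open) to 1 (shut), set as the call begins (left out, the last holds). The fingers move at their own pace and stop on an object; "force" is the grip in N (left out, the last holds). Time passes only in rows, so rows that repeat a pose let the fingers close. It gives the time, the measured TCP pose, the force, the opening and the grip force at its end, in the units of the state.
- monitor.read_state(): the state, without advancing time (a new reading comes with each control period).
- imaging.snapshot(name): name is "scene" or "side" or "wrist"; returns the picture (384x512x3 uint8, red, green, blue); there is no depth.
- imaging.camera_params(name): a dict with "fx", "fy", "cx", "cy" (pixels), "world_from_camera" (4x4, takes a point from camera to world coordinates); the wrist camera has in their place "tool_from_camera" (4x4, takes a point from camera to tool coordinates, whose origin is the TCP and whose axes are the flange's). Camera axes: x right, y up, looking along -z (the intrinsics and any distortion apply to the point x, -y, -z); pixel columns grow to the right and rows downward; lengths in m; the calibration is good to about 2 mm. A picture is of the moment at which its call begins: read the wrist's pose just before it. camera_params takes no time and is no camera call.
- order.finish_job(): hands the job in; it is judged then, once.
The state is a dict: "time": time; "joint_pos": joint angles; "joint_vel": joint speeds; "joint_efforts": joint torques, N m; "ee_pos": TCP position; "orientation": TCP orientation; "ft_force": force on the tool from outside, world axes, zero at the start; "ft_torque": the same for the moment, N m; "gripper_width": finger opening in m; "grip_force": force on a finger pad.
Only numpy, scipy, OpenCV 4.12 (cv2) and the standard library are available. Lean on these libraries where they do the work, as an engineer would, in place of code of your own. Each camera call takes 0.05 s, during which the arm holds its last target. There are 200 camera calls.

TASK

Weigh the pail of brass spacers: hang its cross bar in the snap hook of the spring scale so that the keeper closes over it, letting the spring take the weight little by little, and let go of it only when the spring carries all of it, so that the hook is never jerked, overloaded or set bobbing. Once the pail hangs free and the hook has come to rest, press the scale's green hold button down and let go of it. Leave the other pail standing where it is.

Things in the scene. Friction and masses are not known exactly. Their poses are not given: they have to be found in the camera images.
- scale: the fixed spring scale: grey base plate 150 x 120 mm; upright aluminium tube (44 mm, top at 134 mm) with a sprung plunger; from its top a goose-neck runs 100 mm to the scale's -x (robot's side) and ends in the hook. White graduated plate on the +y side (top at 266 mm), console with green button on the -y side. Origin under the base, 15 mm in front of the tube's axis; z up
- hook_seat (a point): seat of the hook (bottom of its throat, on the wire), 230 mm up when unloaded, moves with the hook. x: tip side (-x) to shank (+x), y across, z up. 7 mm wire, a U open upward in the x-z plane, throat 20 mm wide; tip ends 30 mm above the seat, the goose-neck behind the shank (to +x) has its top at 39 mm, the wire's underside is at -7 mm. Nothing above it
- hook (a joint): dip of the sprung hook, m: 0 unloaded, grows as it is pulled down; overload mark (red on the plate) at 0.095, end stop 0.105. It sinks about 10 mm per newton and takes 2 to 3 s to stop bobbing when disturbed
- keeper (a joint): sprung wire gate 22 mm long, 10 mm wide, hinged on the shank 29 mm above the seat and reaching level across the throat to the tip; rad, 0 closed, grows as its free end swings down into the throat (max 1.5). A bar pushed down on it opens it with about 0.6 N, while the hook dips; past about 1.2 rad the bar slips by its end, 10 mm above the seat, and it springs shut over the bar
- pail_brass_grip (a point): centre of the black grip (24 mm in x, 14 mm in y, 36 mm high) on top of the pail to be weighed: steel cup 66 mm across, 48 mm high, heaped with golden brass spacers; rigid upright wire bail in its y-z plane. Grip centre 156 mm above the underside, 52 mm above the cross bar. Axes x, y, z (up) of the pail. It is filled differently each time: its weight is not known
- pail_brass_bar (a point): middle of that pail's cross bar, on the wire's axis: straight 5 mm wire 40 mm long along the pail's y, joining the two bail wires 104 mm above the underside. Open window 56 mm high below it down to the cup's rim, and about 30 mm high above it up to the grip. Axes of the pail
- pail_steel_grip (a point): centre of the black grip of the second pail, the same (174 mm high overall) but heaped with grey aluminium spacers; it stays where it is
- hold_button_top (a point): top of the round green hold button, 24 mm across, on the flat top of the scale's console (60 mm in x, 80 mm in y); pressed straight down
- hold_button (a joint): travel of the hold button, m: 0 up, 0.005 fully down (4 N); springs back

How it is judged:
By the outcome, as a careful person would: the job done as asked, in the order asked, and still so for the second after the job is handed in, with the robot touching nothing.
It also fails if it takes over 64 s, if anything falls off the work surface, if the arm or the gripper's body presses on something with over 40 N, if the wrist force passes 120 N, or if a joint passes its speed limit or range.

## Working session

There is one attempt and no reset: what is moved stays moved. The work goes in short steps, Python scripts to look and compute and a tool call to move; the robot and the scene stay as the last step left them, time stands still between calls to the robot, and variables do not carry over. Pictures are saved under pics/ and viewed, at most 10 in all, crops included, and the job is handed in when it is done.

Besides the shell and the picture viewer there is one more tool, called after ">>>" as name(argument=value, ...) on one line, values as JSON. move_arm: Moves the arm, as the interface text tells. Shifts and turns lie within -1 to 1; 1 stands for 50 cm of shift or 90 degrees of turn. Its arguments: {"type":"object","properties":{"series":{"type":"array","items":{"type":"object","properties":{"x":{"type":"number"},"y":{"type":"number"},"z":{"type":"number"},"rx":{"type":"number"},"ry":{"type":"number"},"rz":{"type":"number"}}}},"jaw":{"type":"number"},"force":{"type":"number"}},"required":["series"]}

```bash
ls; mkdir -p pics
python3 - <<'E'
from workcell import monitor, imaging
import cv2,numpy as np
s=monitor.read_state();print({k:np.round(v,4).tolist() for k,v in s.items()})
for n in("scene","side"):
    p=imaging.camera_params(n);print(n,{k:np.round(v,4).tolist() for k,v in p.items()})
print({k:np.round(v,4).tolist() for k,v in imaging.camera_params("wrist").items()})
a=[imaging.snapshot(n) for n in("scene","side","wrist")]
for n,i in zip(("scene","side","wrist"),a): cv2.imwrite(f"pics/{n}0.png",i[:,:,::-1])
E
```

```text
pics
{'time': 0.0, 'joint_pos': [-0.0, 0.2388, -0.0143, 1.3192, 0.0, 1.5708], 'joint_vel': [-0.0007, -0.0014, -0.001, 0.0014, -0.0001, 0.0002], 'joint_efforts': [0.0013, -53.879, 34.6437, 0.0184, 0.0002, 0.0001], 'ee_pos': [0.5245, -0.0, 0.202], 'orientation': [-0.0005, 0.7071, 0.7071, -0.0005], 'ft_force': [0.1458, 0.9467, -0.0177], 'ft_torque': [0.0546, -0.045, -0.0007], 'grip_force': 0.0, 'gripper_width': 0.085}
scene {'fx': 434.3108, 'fy': 434.3108, 'cx': 257.3481, 'cy': 194.6767, 'world_from_camera': [[-0.8873, 0.1959, -0.4175, 0.0192], [-0.4612, -0.3751, 0.8041, 1.0589], [0.001, 0.9061, 0.4231, 0.6803], [0.0, 0.0, 0.0, 1.0]]}
side {'fx': 424.1024, 'fy': 424.1024, 'cx': 255.8523, 'cy': 193.0133, 'world_from_camera': [[-0.9983, 0.0372, -0.0447, 0.4645], [-0.0577, -0.5364, 0.842, 1.0354], [0.0073, 0.8431, 0.5377, 0.7966], [0.0, 0.0, 0.0, 1.0]]}
{'fx': 303.2896, 'fy': 303.2896, 'cx': 254.3017, 'cy': 192.7228, 'tool_from_camera': [[0.0017, 0.9464, 0.3231, 0.0831], [1.0, -0.0013, -0.0016, 0.0002], [-0.0011, 0.3231, -0.9464, -0.1709], [0.0, 0.0, 0.0, 1.0]]}
```

View pics/scene0.png

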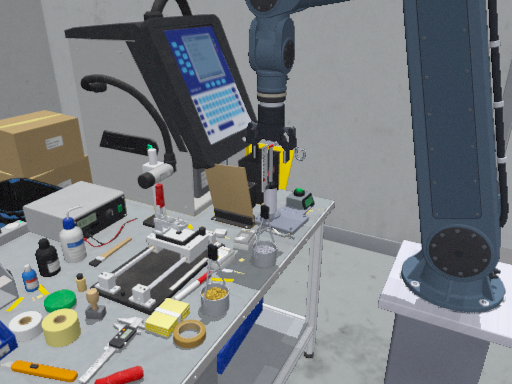

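View pics/side0.png

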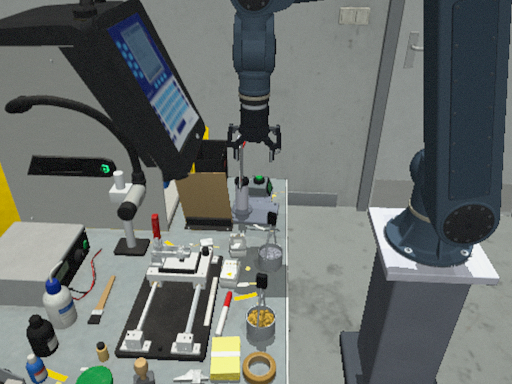

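The brass pail has its grip at scene (212,253) and side (262,281), and the steel pail's grip is at scene (265,212). The scale stands behind them: its button is at scene (303,195), and the hook at about (300,155) is close to the gripper. Next I'll zoom in on both views and the wrist view in one composite.

Run:
```python
import cv2,numpy as np
a=cv2.imread("pics/scene0.png")[130:330,190:330]; b=cv2.imread("pics/side0.png")[165:365,205:305]; w=cv2.imread("pics/wrist0.png")
a=cv2.resize(a,None,fx=3,fy=3,interpolation=cv2.INTER_CUBIC);b=cv2.resize(b,None,fx=3,fy=3,interpolation=cv2.INTER_CUBIC)
cv2.imwrite("pics/comp0.png",np.hstack([a,b]))
print(a.shape,b.shape)
```

```text
(600, 420, 3) (600, 300, 3)
```

View pics/comp0.png

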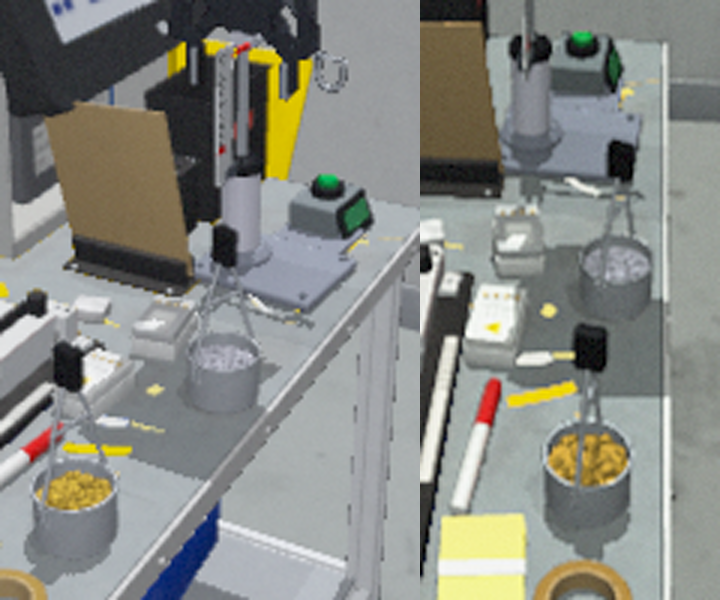

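View pics/wrist0.png

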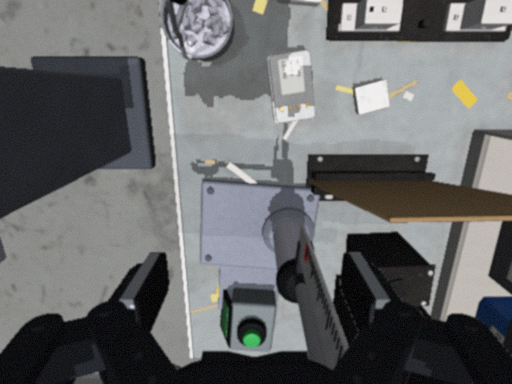

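The composite shows:
- Brass grip at scene (212.7,252) and side (261.7,281).
- Steel grip at scene (264.7,211) and side (272.3,218.3).
- Hook wire at scene (300,154).
- Button at scene (299,191), side (259,179) and wrist (252,332).
- Base plate corners in the wrist view near (205,181) and (318,190).

I'll write ray helpers and triangulate these points.

```bash
cat > h.py <<'E'
from workcell import monitor, imaging
import cv2,numpy as np
from scipy.spatial.transform import Rotation as R
def pose():
    s=monitor.read_state();T=np.eye(4);q=s["orientation"]
    T[:3,:3]=R.from_quat([q[1],q[2],q[3],q[0]]).as_matrix();T[:3,3]=s["ee_pos"];return T
P={n:imaging.camera_params(n) for n in("scene","side","wrist")}
def ray(n,uv,T=None):
    p=P[n];W=p["world_from_camera"] if n!="wrist" else (pose() if T is None else T)@p["tool_from_camera"];W=np.array(W)
    d=W[:3,:3]@[(uv[0]-p["cx"])/p["fx"],-(uv[1]-p["cy"])/p["fy"],-1];return W[:3,3],d/np.linalg.norm(d)
def plane(n,uv,z,T=None):
    o,d=ray(n,uv,T);return o+d*(z-o[2])/d[2]
def tri(rs):
    A=sum(np.eye(3)-np.outer(d,d) for o,d in rs);b=sum((np.eye(3)-np.outer(d,d))@o for o,d in rs)
    x=np.linalg.solve(A,b);return x,[np.linalg.norm(np.cross(x-o,d)) for o,d in rs]
def project(n,X,T=None):
    p=P[n];W=np.array(p["world_from_camera"] if n!="wrist" else (pose() if T is None else T)@p["tool_from_camera"])
    c=np.linalg.inv(W)@np.r_[X,1];return p["cx"]+p["fx"]*c[0]/-c[2],p["cy"]-p["fy"]*c[1]/-c[2]
E
python3 - <<'E'
from h import *
np.set_printoptions(precision=4,suppress=True)
print("brass",*tri([ray("scene",(212.7,252)),ray("side",(261.7,281))]))
print("steel",*tri([ray("scene",(264.7,211)),ray("side",(272.3,218.3))]))
print("button",*tri([ray("scene",(299,191.3)),ray("side",(259,179)),ray("wrist",(252,332))]))
print("tube",*tri([ray("scene",(270,189)),ray("side",(241.7,180))]))
for c in[(205,181),(318,190),(200,263)]:print("corner",plane("wrist",c,0.01))
for h in (.22,.25):
  print("hook ray",h,plane("scene",(300.7,154),h))
w=cv2.imread("pics/wrist0.png");hsv=cv2.cvtColor(w,cv2.COLOR_BGR2HSV)
g=cv2.inRange(hsv,(50,120,60),(75,255,255));print(cv2.connectedComponentsWithStats(g)[2:])
E
```

```text
brass [0.4852 0.377  0.1561] [np.float64(0.000673376137027921), np.float64(0.0006733761370278701)]
steel [0.4683 0.1535 0.1601] [np.float64(0.0013223854900897888), np.float64(0.0013223854900897716)]
button [ 0.5215 -0.2201  0.0539] [np.float64(0.0013390407995497117), np.float64(0.0014153428813757924), np.float64(0.001036915023377616)]
tube [ 0.5714 -0.1005  0.1088] [np.float64(0.007579978833042784), np.float64(0.007579978833042734)]
corner [ 0.4636 -0.0255  0.01  ]
corner [ 0.6055 -0.0371  0.01  ]
corner [ 0.4508 -0.143   0.01  ]
hook ray 0.22 [ 0.4919 -0.1461  0.22  ]
hook ray 0.25 [ 0.4611 -0.0676  0.25  ]
(array([[     0,      0,    512,    384, 196249],
       [   222,    303,      7,     34,    126],
       [   242,    330,     19,     17,    233]], dtype=int32), array([[255.5245, 191.2429],
       [225.3095, 319.3889],
       [251.1588, 338.8584]]))
```

>>> move_arm(series=[{"x": 0.1,"y": -0.02,"z": -0.1},{"x": 0.2,"y": -0.04,"z": -0.1},{"x": 0.3,"y": -0.06,"z": -0.1},{"x": 0.4,"y": -0.08,"z": -0.1},{"x": 0.5,"y": -0.08,"z": -0.1},{"x": 0.6,"y": -0.08,"z": -0.1},{"x": 0.7,"y": -0.08,"z": -0.1},{"x": 0.754,"y": -0.08,"z": -0.1},{"x": 0.754,"y": -0.08,"z": -0.1},{"x": 0.754,"y": -0.08,"z": -0.1},{"x": 0.754,"y": -0.08,"z": -0.1}])

```text
invalid input at $.series[0]: expected keys x, y, z, rx, ry, rz
```

Run:
```python
from h import *
np.set_printoptions(precision=4,suppress=True)
T=pose();np.save("T1.npy",T);print(T[:3,3])
i={n:imaging.snapshot(n)[:,:,::-1] for n in("wrist","scene","side")}
for n in i: cv2.imwrite(f"pics/{n}1.png",i[n])
w=cv2.resize(i["wrist"],(448,336))
rs=lambda a:cv2.resize(a,None,fx=4,fy=4,interpolation=cv2.INTER_CUBIC)
a=rs(i["scene"][135:205,255:327]);b=rs(i["side"][95:205,225:300])
print(w.shape,a.shape,b.shape)
C=np.zeros((600,800,3),np.uint8);C[:336,:448]=w;C[:a.shape[0],500-0:500+a.shape[1]]=a
C=np.zeros((600,750,3),np.uint8);C[:336,:448]=w;C[340:340+260,:288]=a[:260];C[:440,450:750]=b
cv2.imwrite("pics/comp1.png",C)
```

```text
[0.5246 0.     0.2021]
(336, 448, 3) (280, 288, 3) (440, 300, 3)
```

View pics/comp1.png

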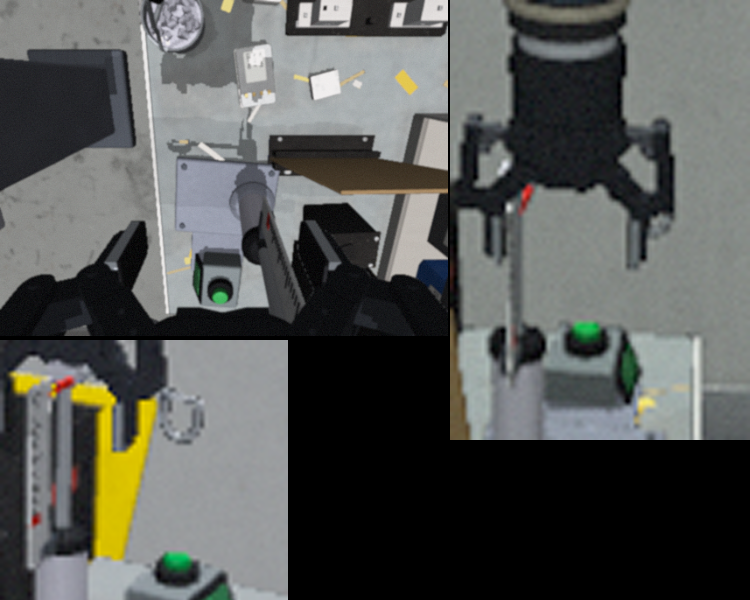

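The move was refused because every row needs all six keys, so these pictures still show the start pose. They do show the hook ring at scene (300,154), just beside the finger. I'll send the move again with full rows.

>>> move_arm(series=[{"x": 0.1,"y": -0.02,"z": -0.1,"rx": 0,"ry": 0,"rz": 0},{"x": 0.2,"y": -0.04,"z": -0.1,"rx": 0,"ry": 0,"rz": 0},{"x": 0.3,"y": -0.06,"z": -0.1,"rx": 0,"ry": 0,"rz": 0},{"x": 0.4,"y": -0.08,"z": -0.1,"rx": 0,"ry": 0,"rz": 0},{"x": 0.5,"y": -0.08,"z": -0.1,"rx": 0,"ry": 0,"rz": 0},{"x": 0.6,"y": -0.08,"z": -0.1,"rx": 0,"ry": 0,"rz": 0},{"x": 0.7,"y": -0.08,"z": -0.1,"rx": 0,"ry": 0,"rz": 0},{"x": 0.754,"y": -0.08,"z": -0.1,"rx": 0,"ry": 0,"rz": 0},{"x": 0.754,"y": -0.08,"z": -0.1,"rx": 0,"ry": 0,"rz": 0},{"x": 0.754,"y": -0.08,"z": -0.1,"rx": 0,"ry": 0,"rz": 0}])

```text
time: 1.3
ee_pos: [0.4844, 0.378, 0.2517]
orientation: [-0.0, 0.706, 0.708, -0.001]
ft_force: [1.2, 0.2, -0.1]
gripper_width: 0.0855
grip_force: 0.0
```

Run:
```python
from h import *
np.set_printoptions(precision=4,suppress=True)
T=pose();np.save("T1.npy",T);print(T[:3,3],monitor.read_state()["time"])
i={n:imaging.snapshot(n)[:,:,::-1] for n in("wrist","scene","side")}
for n in i: cv2.imwrite(f"pics/{n}1.png",i[n])
rs=lambda a,f:cv2.resize(a,None,fx=f,fy=f,interpolation=cv2.INTER_CUBIC)
a=rs(i["scene"][135:210,255:327],4);b=rs(i["side"][95:205,225:300],4);w=rs(i["wrist"][60:320,150:360],2)
C=np.zeros((600,800,3),np.uint8);C[:520,:420]=w;C[300:600,422:422+288]=a;b=b[:300];C[:300,422:722]=b
cv2.imwrite("pics/comp2.png",C)
```

```text
[0.4844 0.378  0.2517] 1.3
```

View pics/comp2.png

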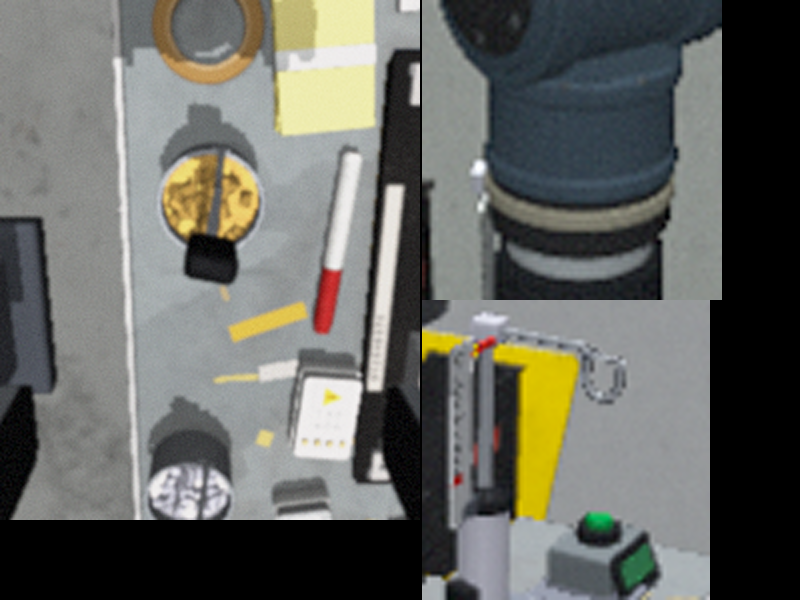

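The wrist view shows the brass grip's top centred near wrist (256,189), with the bail line tilted about 12°. The hook ring shows clearly at scene (300,154), while the arm blocks the side view. Next I'll get the grip's yaw and position, and the sign of joint 6.

Run:
```python
from h import *
np.set_printoptions(precision=4,suppress=True)
T=np.load("T1.npy");print("q",monitor.read_state()["joint_pos"])
w=cv2.imread("pics/wrist1.png")
m=cv2.inRange(w[150:225,225:290],(0,0,0),(50,50,50))
c=max(cv2.findContours(m,0,1)[0],key=cv2.contourArea)+[225,150]
ap=cv2.approxPolyDP(c,2.5,True)[:,0];print(ap,cv2.minAreaRect(c))
# grip bottom face/ top corners on z=.174 plane
for p in ap: print(p,plane("wrist",p,.174,T),plane("wrist",p,.138,T))
# cup rim by gold blob
hsv=cv2.cvtColor(w,cv2.COLOR_BGR2HSV)
g=cv2.inRange(hsv[120:190,220:300],(12,90,60),(30,255,255));c=max(cv2.findContours(g,0,1)[0],key=cv2.contourArea)+[220,120]
(cx,cy),r=cv2.minEnclosingCircle(c);print("gold",cx,cy,r,plane("wrist",(cx,cy),.05,T),r*(T[2,3]+.17-.05)/303)
for p in((261,134.5),(258,172)):print("wire",plane("wrist",p,.05,T))
```

```text
q [ 0.6594  0.3885  0.3311  1.5136 -0.0001  2.2312]
[[246 177]
 [243 196]
 [265 200]
 [266 181]] ((255.0, 188.5), (23.0, 24.0), 90.0)
[246 177] [0.4778 0.3902 0.174 ] [0.4768 0.3799 0.138 ]
[243 196] [0.4751 0.373  0.174 ] [0.4738 0.3602 0.138 ]
[265 200] [0.4943 0.3694 0.174 ] [0.4957 0.3561 0.138 ]
[266 181] [0.4949 0.3867 0.174 ] [0.4964 0.3759 0.138 ]
gold 250.0 158.5 22.005781173706055 [0.4796 0.3788 0.05  ] 0.02699653275684145
wire [0.493  0.4086 0.05  ]
wire [0.4897 0.3614 0.05  ]
```

>>> move_arm(series=[{"x": 0,"y": 0,"z": 0,"rx": 0,"ry": 0,"rz": -0.09},{"x": 0,"y": 0,"z": 0,"rx": 0,"ry": 0,"rz": -0.18},{"x": 0,"y": 0,"z": 0,"rx": 0,"ry": 0,"rz": -0.27},{"x": 0,"y": 0,"z": 0,"rx": 0,"ry": 0,"rz": -0.36},{"x": 0,"y": 0,"z": 0,"rx": 0,"ry": 0,"rz": -0.45},{"x": 0,"y": 0,"z": 0.02,"rx": 0,"ry": 0,"rz": -0.54},{"x": 0,"y": 0,"z": 0.06,"rx": 0,"ry": 0,"rz": -0.63},{"x": 0,"y": 0,"z": 0.1,"rx": 0,"ry": 0,"rz": -0.72},{"x": 0,"y": 0,"z": 0.14,"rx": 0,"ry": 0,"rz": -0.81},{"x": 0,"y": 0,"z": 0.18,"rx": 0,"ry": 0,"rz": -0.878},{"x": 0,"y": 0,"z": 0.221,"rx": 0,"ry": 0,"rz": -0.878},{"x": 0,"y": 0,"z": 0.221,"rx": 0,"ry": 0,"rz": -0.878}], jaw=0)

```text
time: 2.65
ee_pos: [0.484, 0.3747, 0.1401]
orientation: [-0.001, 0.097, 0.995, -0.001]
ft_force: [-0.8, -0.6, 0.5]
gripper_width: 0.0852
grip_force: 0.0
```

>>> move_arm(series=[{"x": 0,"y": 0,"z": 0,"rx": 0,"ry": 0,"rz": 0},{"x": 0,"y": 0,"z": 0,"rx": 0,"ry": 0,"rz": 0},{"x": 0,"y": 0,"z": 0,"rx": 0,"ry": 0,"rz": 0},{"x": 0,"y": 0,"z": 0,"rx": 0,"ry": 0,"rz": 0},{"x": 0,"y": 0,"z": 0,"rx": 0,"ry": 0,"rz": 0},{"x": 0,"y": 0,"z": 0,"rx": 0,"ry": 0,"rz": 0},{"x": 0,"y": 0,"z": 0,"rx": 0,"ry": 0,"rz": 0},{"x": 0,"y": 0,"z": 0,"rx": 0,"ry": 0,"rz": 0}], jaw=1, force=50)

```text
time: 3.45
ee_pos: [0.4851, 0.377, 0.1427]
orientation: [0.0, 0.096, 0.995, 0.0]
ft_force: [-0.8, -0.7, 5.3]
gripper_width: 0.0113
grip_force: 48.9
```

>>> move_arm(series=[{"x": 0,"y": 0,"z": -0.02,"rx": 0,"ry": 0,"rz": 0},{"x": 0,"y": 0,"z": -0.06,"rx": 0,"ry": 0,"rz": 0},{"x": 0,"y": 0,"z": -0.12,"rx": 0,"ry": 0,"rz": 0},{"x": 0,"y": 0,"z": -0.18,"rx": 0,"ry": 0,"rz": 0},{"x": 0,"y": 0,"z": -0.24,"rx": 0,"ry": 0,"rz": 0},{"x": 0,"y": 0,"z": -0.3,"rx": 0,"ry": 0,"rz": 0},{"x": 0,"y": 0,"z": -0.36,"rx": 0,"ry": 0,"rz": 0},{"x": 0,"y": 0,"z": -0.4,"rx": 0,"ry": 0,"rz": 0},{"x": 0,"y": 0,"z": -0.4,"rx": 0,"ry": 0,"rz": 0},{"x": 0,"y": 0,"z": -0.4,"rx": 0,"ry": 0,"rz": 0},{"x": 0,"y": 0,"z": -0.4,"rx": 0,"ry": 0,"rz": 0}])

```text
time: 4.55
ee_pos: [0.4845, 0.3767, 0.3401]
orientation: [-0.001, 0.096, 0.995, -0.001]
ft_force: [0.2, -0.1, -8.1]
gripper_width: 0.011
grip_force: 49.1
```

>>> move_arm(series=[{"x": 0.005,"y": -0.03,"z": 0,"rx": 0,"ry": 0,"rz": 0},{"x": 0.01,"y": -0.1,"z": 0,"rx": 0,"ry": 0,"rz": 0},{"x": 0.02,"y": -0.18,"z": 0,"rx": 0,"ry": 0,"rz": 0},{"x": 0.03,"y": -0.27,"z": 0,"rx": 0,"ry": 0,"rz": -0.01},{"x": 0.04,"y": -0.36,"z": 0,"rx": 0,"ry": 0,"rz": -0.02},{"x": 0.055,"y": -0.45,"z": 0,"rx": 0,"ry": 0,"rz": -0.03},{"x": 0.065,"y": -0.54,"z": 0,"rx": 0,"ry": 0,"rz": -0.04},{"x": 0.075,"y": -0.63,"z": 0,"rx": 0,"ry": 0,"rz": -0.05},{"x": 0.085,"y": -0.72,"z": 0,"rx": 0,"ry": 0,"rz": -0.063},{"x": 0.095,"y": -0.81,"z": 0,"rx": 0,"ry": 0,"rz": -0.063},{"x": 0.105,"y": -0.88,"z": 0,"rx": 0,"ry": 0,"rz": -0.063},{"x": 0.112,"y": -0.943,"z": 0,"rx": 0,"ry": 0,"rz": -0.063}])

```text
time: 5.75
ee_pos: [0.3382, -0.0766, 0.3411]
orientation: [-0.001, 0.047, 0.999, -0.0]
ft_force: [0.1, 1.0, -8.0]
gripper_width: 0.0113
grip_force: 49.2
```

Run:
```python
from h import *
np.set_printoptions(precision=4,suppress=True)
f=[]
i={}
for n in("side","scene","wrist","scene","side"):
    i[n]=imaging.snapshot(n)[:,:,::-1];f.append(monitor.read_state()["ft_force"])
T=pose();np.save("T2.npy",T);print(T,monitor.read_state()["time"]);print(np.array(f))
for n in i: cv2.imwrite(f"pics/{n}2.png",i[n])
print([project(n,T[:3,3]-[0,0,.033]) for n in("scene","side")])
rs=lambda a,f:cv2.resize(a,None,fx=f,fy=f,interpolation=cv2.INTER_CUBIC)
C=np.zeros((600,800,3),np.uint8)
C[:600,:400]=rs(i["scene"][75:225,255:355],4);C[:600,400:]=rs(i["side"][70:220,220:320],4)
cv2.imwrite("pics/comp3.png",C)
```

```text
[[-0.9956  0.0935 -0.0009  0.3398]
 [ 0.0935  0.9956  0.0013 -0.0748]
 [ 0.001   0.0012 -1.      0.3414]
 [ 0.      0.      0.      1.    ]] 6.0
[[-1.6586 -3.4311 -8.3268]
 [-1.4057 -2.4568 -7.6765]
 [ 0.07   -1.6467 -8.2449]
 [ 0.1847  0.4171 -8.2215]
 [-0.0329  2.8066 -8.4032]]
[(np.float64(343.3044221831225), np.float64(140.14761864495804)), (np.float64(321.6864645167555), np.float64(129.18478170342183))]
```

View pics/comp3.png

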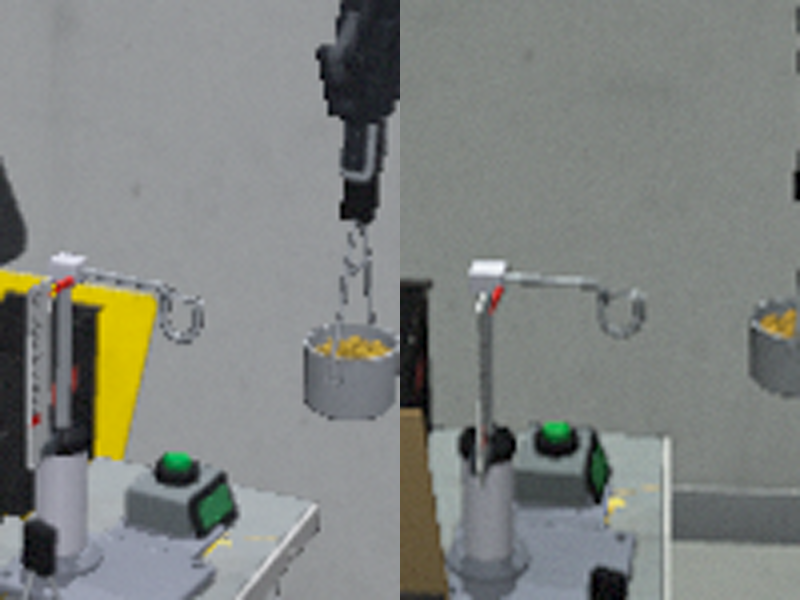

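The pail is lifted and weighs about 8.1 N, so I expect a dip of about 82 mm. The hook's bottom wire is at scene (300.7,159) and side (275.7,153). The cup spans scene columns 331 to 354. Next I'll triangulate the hook and check the pail against the TCP.

Run:
```python
from h import *
np.set_printoptions(precision=4,suppress=True)
T=np.load("T2.npy");t=T[:3,3]
print("hook bottom wire",*tri([ray("scene",(300.75,159)),ray("side",(275.75,153))]))
print("hook ring mid",*tri([ray("scene",(300.75,153.5)),ray("side",(275.6,147.5))]))
print("block top",*tri([ray("scene",(255+68/4,75+260/4)),ray("side",(220+88/4,70+268/4))]))
print("neck end",*tri([ray("scene",(255+160/4,75+287/4)),ray("side",(220+200/4,70+287/4))]))
print("button",*tri([ray("scene",(255+178/4,75+459/4)),ray("side",(220+157/4,70+430/4))]))
a={}
for n in("scene","side"):
    im=cv2.imread(f"pics/{n}2.png");h=cv2.cvtColor(im,cv2.COLOR_BGR2HSV)
    g=cv2.inRange(h,(12,110,90),(28,255,255))[120:185,300:370];k,l,s,c=cv2.connectedComponentsWithStats(g)
    j=1+np.argmax(s[1:,4]);a[n]=c[j]+[300,120];print(n,"gold",a[n],s[j])
    u,v=project(n,t-[0,0,.0387+.08]);print(" pred cup mid",u,v)
    row=im[int(v)+1,int(u)-22:int(u)+23].astype(int);print(int(u)-22,row.sum(1)//3)
print("gold",*tri([ray(n,a[n]) for n in a]), "tcp",t)
```

```text
hook bottom wire [ 0.4658 -0.08    0.228 ] [np.float64(0.0016300753640826392), np.float64(0.001630075364082715)]
hook ring mid [ 0.4669 -0.0811  0.245 ] [np.float64(0.0013506175309125502), np.float64(0.00135061753091265)]
block top [ 0.5659 -0.0903  0.27  ] [np.float64(0.0005841310094162318), np.float64(0.0005841310094161702)]
neck end [ 0.4836 -0.0754  0.2654] [np.float64(0.0010905331697623449), np.float64(0.0010905331697623603)]
button [ 0.5195 -0.2191  0.0606] [np.float64(0.0013430801827544608), np.float64(0.0013430801827543823)]
scene gold [344.6458 161.5625] [39 39 13  6 48]
 pred cup mid 340.7602670830745 168.96080002979622
318 [154 152 151 151 153 153 152 154 151 149 150 149 144  75  95  99 105 109
 124 110 115 116 107 123 124 124 125 123 123 120 121 120 118 115 112 113
 143 150 151 148 150 148 149 150 148]
side gold [314.7143 150.3714] [10 28  9  6 35]
 pred cup mid 319.0215364961156 156.31794295668394
297 [130 130 131 131 134 132 130 130 130 136  93  73  74  85  88  87  96  96
  99  90  93 102  93  95 102 103 104  98  97  95  89  85  66 115 130 131
 131 127 131 129 127 130 133 134 130]
gold [ 0.3472 -0.1281  0.2208] [np.float64(0.005492546293236852), np.float64(0.0054925462932368255)] tcp [ 0.3398 -0.0748  0.3414]
```

>>> move_arm(series=[{"x": -0.02,"y": 0.002,"z": 0.01,"rx": 0,"ry": 0,"rz": 0},{"x": -0.05,"y": 0.004,"z": 0.03,"rx": 0,"ry": 0,"rz": 0},{"x": -0.08,"y": 0.008,"z": 0.05,"rx": 0,"ry": 0,"rz": 0},{"x": -0.11,"y": 0.012,"z": 0.065,"rx": 0,"ry": 0,"rz": 0},{"x": -0.132,"y": 0.0125,"z": 0.07,"rx": 0,"ry": 0,"rz": 0},{"x": -0.132,"y": 0.0125,"z": 0.07,"rx": 0,"ry": 0,"rz": 0},{"x": -0.132,"y": 0.0125,"z": 0.07,"rx": 0,"ry": 0,"rz": 0},{"x": -0.132,"y": 0.0125,"z": 0.07,"rx": 0,"ry": 0,"rz": 0},{"x": -0.132,"y": 0.0125,"z": 0.07,"rx": 0,"ry": 0,"rz": 0},{"x": -0.132,"y": 0.0125,"z": 0.07,"rx": 0,"ry": 0,"rz": 0}])

```text
time: 7.0
ee_pos: [0.4063, -0.0752, 0.3076]
orientation: [0.0, 0.046, 0.999, -0.0]
ft_force: [0.8, 0.5, -7.5]
gripper_width: 0.0117
grip_force: 49.7
```

```bash
cat > look.py <<'E'
from h import *
import sys
np.set_printoptions(precision=4,suppress=True)
k=sys.argv[1];i={};f=[]
for n in("side","scene","wrist"):
    i[n]=imaging.snapshot(n)[:,:,::-1];f.append(monitor.read_state()["ft_force"]);cv2.imwrite(f"pics/{n}{k}.png",i[n])
for j in range(5): imaging.snapshot("wrist");f.append(monitor.read_state()["ft_force"])
T=pose();np.save(f"T{k}.npy",T);t=T[:3,3];print(t,T[:3,0],monitor.read_state()["time"],"F",np.mean(f,0),np.std(f,0))
for n in("scene","side"): print(n,"bar",project(n,t-[0,0,.0387]),"seat",project(n,[.466,-.0805,.230]))
rs=lambda a,f:cv2.resize(a,None,fx=f,fy=f,interpolation=cv2.INTER_CUBIC)
C=np.zeros((600,800,3),np.uint8)
C[:,:400]=rs(i["scene"][100:200,275:342],6)[:600,:400];C[:,400:]=rs(i["side"][90:190,250:317],6)[:600,:400]
cv2.imwrite(f"pics/comp_{k}.png",C)
E
python3 look.py 4
```

```text
[ 0.4065 -0.0751  0.3071] [-0.9957  0.0926 -0.0001] 7.4 F [-0.1071 -0.0496 -7.718 ] [0.452  0.3681 0.3333]
scene bar (np.float64(319.62000251212066), np.float64(150.13162863103196)) seat (np.float64(300.5331365613433), np.float64(158.79538110829495))
side bar (np.float64(297.01554817887086), np.float64(141.31320976992876)) seat (np.float64(275.8670392046634), np.float64(151.77291623151956))
```

View pics/comp_4.png

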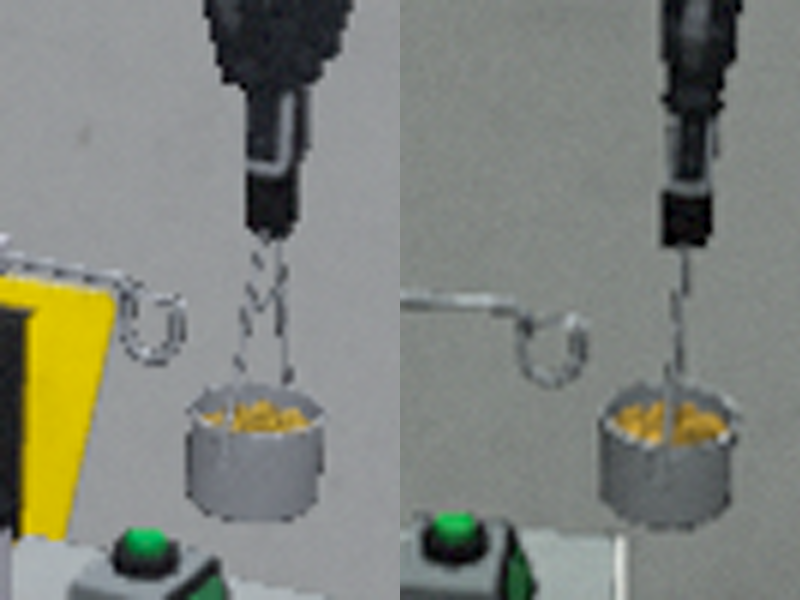

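The predicted bar position, scene (319.6,150.1) and side (297.0,141.3), lands on the bail crossing visible in both views. The hook ring is at scene (300.5,158), and the brass heap sits below the rim. Next I'll slide the bar over the hook, then check again.

>>> move_arm(series=[{"x": -0.01,"y": 0,"z": 0,"rx": 0,"ry": 0,"rz": 0},{"x": -0.025,"y": 0,"z": 0,"rx": 0,"ry": 0,"rz": 0},{"x": -0.045,"y": 0,"z": 0,"rx": 0,"ry": 0,"rz": 0},{"x": -0.065,"y": 0,"z": 0,"rx": 0,"ry": 0,"rz": 0},{"x": -0.085,"y": 0,"z": 0,"rx": 0,"ry": 0,"rz": 0},{"x": -0.1,"y": 0,"z": 0,"rx": 0,"ry": 0,"rz": 0},{"x": -0.112,"y": 0,"z": 0,"rx": 0,"ry": 0,"rz": 0},{"x": -0.119,"y": 0,"z": 0,"rx": 0,"ry": 0,"rz": 0},{"x": -0.119,"y": 0,"z": 0,"rx": 0,"ry": 0,"rz": 0},{"x": -0.119,"y": 0,"z": 0,"rx": 0,"ry": 0,"rz": 0}])

```text
time: 8.4
ee_pos: [0.4655, -0.0806, 0.3071]
orientation: [-0.0, 0.046, 0.999, -0.0]
ft_force: [-0.1, -0.2, -7.5]
gripper_width: 0.0114
grip_force: 49.7
```

```bash
python3 look.py 5
```

```text
[ 0.4656 -0.0806  0.3072] [-0.9957  0.0926 -0.0001] 8.8 F [ 0.3754 -0.2043 -7.8363] [0.6258 0.3861 0.4581]
scene bar (np.float64(301.2258251792366), np.float64(146.48620767703767)) seat (np.float64(300.5331365613433), np.float64(158.79538110829495))
side bar (np.float64(276.4318918481233), np.float64(139.8173593550245)) seat (np.float64(275.8670392046634), np.float64(151.77291623151956))
```

View pics/comp_5.png

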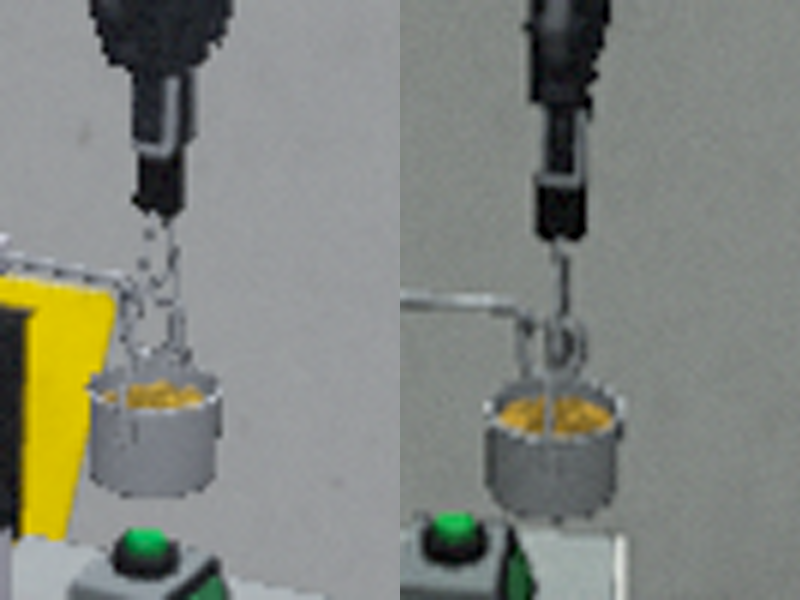

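The bail's bar is over the throat. In the side view the ring is centred at about column 551 and the bail at 556, so the bar is about 2 mm toward the tip, which suits the keeper. Now I'll lower it gently.

>>> move_arm(series=[{"x": 0,"y": 0,"z": 0.003,"rx": 0,"ry": 0,"rz": 0},{"x": 0,"y": 0,"z": 0.006,"rx": 0,"ry": 0,"rz": 0},{"x": 0,"y": 0,"z": 0.009,"rx": 0,"ry": 0,"rz": 0},{"x": 0,"y": 0,"z": 0.012,"rx": 0,"ry": 0,"rz": 0},{"x": 0,"y": 0,"z": 0.015,"rx": 0,"ry": 0,"rz": 0},{"x": 0,"y": 0,"z": 0.018,"rx": 0,"ry": 0,"rz": 0},{"x": 0,"y": 0,"z": 0.021,"rx": 0,"ry": 0,"rz": 0},{"x": 0,"y": 0,"z": 0.024,"rx": 0,"ry": 0,"rz": 0},{"x": 0,"y": 0,"z": 0.027,"rx": 0,"ry": 0,"rz": 0},{"x": 0,"y": 0,"z": 0.03,"rx": 0,"ry": 0,"rz": 0},{"x": 0,"y": 0,"z": 0.033,"rx": 0,"ry": 0,"rz": 0},{"x": 0,"y": 0,"z": 0.036,"rx": 0,"ry": 0,"rz": 0}])

```text
time: 10.0
ee_pos: [0.4657, -0.0806, 0.289]
orientation: [-0.0, 0.046, 0.999, -0.0]
ft_force: [-0.7, 0.3, -7.7]
gripper_width: 0.0113
grip_force: 49.8
```

>>> move_arm(series=[{"x": 0,"y": 0,"z": 0.003,"rx": 0,"ry": 0,"rz": 0},{"x": 0,"y": 0,"z": 0.006,"rx": 0,"ry": 0,"rz": 0},{"x": 0,"y": 0,"z": 0.009,"rx": 0,"ry": 0,"rz": 0},{"x": 0,"y": 0,"z": 0.012,"rx": 0,"ry": 0,"rz": 0},{"x": 0,"y": 0,"z": 0.015,"rx": 0,"ry": 0,"rz": 0},{"x": 0,"y": 0,"z": 0.018,"rx": 0,"ry": 0,"rz": 0},{"x": 0,"y": 0,"z": 0.021,"rx": 0,"ry": 0,"rz": 0},{"x": 0,"y": 0,"z": 0.024,"rx": 0,"ry": 0,"rz": 0},{"x": 0,"y": 0,"z": 0.027,"rx": 0,"ry": 0,"rz": 0},{"x": 0,"y": 0,"z": 0.03,"rx": 0,"ry": 0,"rz": 0},{"x": 0,"y": 0,"z": 0.033,"rx": 0,"ry": 0,"rz": 0},{"x": 0,"y": 0,"z": 0.036,"rx": 0,"ry": 0,"rz": 0}])

```text
time: 11.2
ee_pos: [0.4658, -0.0806, 0.271]
orientation: [0.0, 0.046, 0.999, -0.0]
ft_force: [0.3, -1.3, -7.5]
gripper_width: 0.0112
grip_force: 49.8
```

```bash
python3 look.py 6
```

```text
[ 0.4658 -0.0806  0.2712] [-0.9957  0.0926 -0.    ] 11.6 F [ 0.0419 -0.3648 -7.7874] [0.3274 0.634  0.3014]
scene bar (np.float64(300.66237140117755), np.float64(158.01715318641465)) seat (np.float64(300.5331365613433), np.float64(158.79538110829495))
side bar (np.float64(275.9804424303385), np.float64(151.00421850446781)) seat (np.float64(275.8670392046634), np.float64(151.77291623151956))
```

>>> move_arm(series=[{"x": 0,"y": 0,"z": 0.003,"rx": 0,"ry": 0,"rz": 0},{"x": 0,"y": 0,"z": 0.006,"rx": 0,"ry": 0,"rz": 0},{"x": 0,"y": 0,"z": 0.009,"rx": 0,"ry": 0,"rz": 0},{"x": 0,"y": 0,"z": 0.012,"rx": 0,"ry": 0,"rz": 0},{"x": 0,"y": 0,"z": 0.015,"rx": 0,"ry": 0,"rz": 0},{"x": 0,"y": 0,"z": 0.018,"rx": 0,"ry": 0,"rz": 0},{"x": 0,"y": 0,"z": 0.021,"rx": 0,"ry": 0,"rz": 0},{"x": 0,"y": 0,"z": 0.024,"rx": 0,"ry": 0,"rz": 0},{"x": 0,"y": 0,"z": 0.027,"rx": 0,"ry": 0,"rz": 0},{"x": 0,"y": 0,"z": 0.03,"rx": 0,"ry": 0,"rz": 0},{"x": 0,"y": 0,"z": 0.033,"rx": 0,"ry": 0,"rz": 0},{"x": 0,"y": 0,"z": 0.036,"rx": 0,"ry": 0,"rz": 0}])

```text
time: 12.8
ee_pos: [0.4658, -0.0806, 0.253]
orientation: [0.0, 0.046, 0.999, -0.0]
ft_force: [-0.0, -0.3, -5.9]
gripper_width: 0.011
grip_force: 50.0
```

```bash
python3 look.py 7
python3 - <<'E'
import cv2
# block top (white) motion in side/scene: compare dips by template match of the block+neck
for n,(r0,r1,c0,c1) in {"scene":(132,146,262,282),"side":(130,146,232,254)}.items():
    t=cv2.imread(f"pics/{n}4.png")[r0:r1,c0:c1]
    for k in "567":
        im=cv2.imread(f"pics/{n}{k}.png")[r0-5:r1+40,c0-6:c1+6]
        print(n,k,cv2.minMaxLoc(cv2.matchTemplate(im,t,5))[1::2])
E
```

```text
[ 0.4657 -0.0806  0.2531] [-0.9957  0.0925  0.    ] 13.2 F [-0.006  -0.0159 -5.8283] [0.3414 0.3913 0.5712]
scene bar (np.float64(300.3977049189194), np.float64(163.69266610836638)) seat (np.float64(300.5331365613433), np.float64(158.79538110829495))
side bar (np.float64(275.7828733204286), np.float64(156.4803227477423)) seat (np.float64(275.8670392046634), np.float64(151.77291623151956))
scene 5 (0.9950390458106995, (6, 5))
scene 6 (0.8287344574928284, (6, 5))
scene 7 (0.49863937497138977, (6, 11))
side 5 (0.9933926463127136, (6, 5))
side 6 (0.9006839990615845, (6, 6))
side 7 (0.8642861843109131, (6, 11))
```

The force fell 2 N over 18 mm and the block dropped about 6 px, so the bar is seated and loading the spring. I'll keep lowering.

>>> move_arm(series=[{"x": 0,"y": 0,"z": 0.003,"rx": 0,"ry": 0,"rz": 0},{"x": 0,"y": 0,"z": 0.007,"rx": 0,"ry": 0,"rz": 0},{"x": 0,"y": 0,"z": 0.011,"rx": 0,"ry": 0,"rz": 0},{"x": 0,"y": 0,"z": 0.015,"rx": 0,"ry": 0,"rz": 0},{"x": 0,"y": 0,"z": 0.019,"rx": 0,"ry": 0,"rz": 0},{"x": 0,"y": 0,"z": 0.023,"rx": 0,"ry": 0,"rz": 0},{"x": 0,"y": 0,"z": 0.027,"rx": 0,"ry": 0,"rz": 0},{"x": 0,"y": 0,"z": 0.031,"rx": 0,"ry": 0,"rz": 0},{"x": 0,"y": 0,"z": 0.035,"rx": 0,"ry": 0,"rz": 0},{"x": 0,"y": 0,"z": 0.039,"rx": 0,"ry": 0,"rz": 0},{"x": 0,"y": 0,"z": 0.043,"rx": 0,"ry": 0,"rz": 0},{"x": 0,"y": 0,"z": 0.047,"rx": 0,"ry": 0,"rz": 0}])

```text
time: 14.4
ee_pos: [0.4658, -0.0806, 0.2295]
orientation: [0.0, 0.046, 0.999, -0.0]
ft_force: [0.3, -0.2, -3.7]
gripper_width: 0.0114
grip_force: 50.3
```

>>> move_arm(series=[{"x": 0,"y": 0,"z": 0.004,"rx": 0,"ry": 0,"rz": 0},{"x": 0,"y": 0,"z": 0.008,"rx": 0,"ry": 0,"rz": 0},{"x": 0,"y": 0,"z": 0.012,"rx": 0,"ry": 0,"rz": 0},{"x": 0,"y": 0,"z": 0.016,"rx": 0,"ry": 0,"rz": 0},{"x": 0,"y": 0,"z": 0.02,"rx": 0,"ry": 0,"rz": 0},{"x": 0,"y": 0,"z": 0.024,"rx": 0,"ry": 0,"rz": 0},{"x": 0,"y": 0,"z": 0.028,"rx": 0,"ry": 0,"rz": 0},{"x": 0,"y": 0,"z": 0.032,"rx": 0,"ry": 0,"rz": 0},{"x": 0,"y": 0,"z": 0.036,"rx": 0,"ry": 0,"rz": 0},{"x": 0,"y": 0,"z": 0.039,"rx": 0,"ry": 0,"rz": 0},{"x": 0,"y": 0,"z": 0.041,"rx": 0,"ry": 0,"rz": 0},{"x": 0,"y": 0,"z": 0.042,"rx": 0,"ry": 0,"rz": 0}])

```text
time: 15.6
ee_pos: [0.4657, -0.0806, 0.2085]
orientation: [-0.0, 0.046, 0.999, -0.0]
ft_force: [-0.7, -0.6, -1.1]
gripper_width: 0.0115
grip_force: 50.6
```

```bash
python3 look.py 8
```

```text
[ 0.4658 -0.0806  0.2086] [-0.9957  0.0926  0.    ] 16.0 F [-0.2846 -0.4003 -1.2342] [0.6157 0.7058 0.4229]
scene bar (np.float64(299.7710881785128), np.float64(177.41290497667117)) seat (np.float64(300.5331365613433), np.float64(158.79538110829495))
side bar (np.float64(275.2977913566913), np.float64(169.62477995348766)) seat (np.float64(275.8670392046634), np.float64(151.77291623151956))
```

>>> move_arm(series=[{"x": 0,"y": 0,"z": 0.003,"rx": 0,"ry": 0,"rz": 0},{"x": 0,"y": 0,"z": 0.006,"rx": 0,"ry": 0,"rz": 0},{"x": 0,"y": 0,"z": 0.009,"rx": 0,"ry": 0,"rz": 0},{"x": 0,"y": 0,"z": 0.012,"rx": 0,"ry": 0,"rz": 0},{"x": 0,"y": 0,"z": 0.015,"rx": 0,"ry": 0,"rz": 0},{"x": 0,"y": 0,"z": 0.018,"rx": 0,"ry": 0,"rz": 0},{"x": 0,"y": 0,"z": 0.02,"rx": 0,"ry": 0,"rz": 0},{"x": 0,"y": 0,"z": 0.022,"rx": 0,"ry": 0,"rz": 0},{"x": 0,"y": 0,"z": 0.022,"rx": 0,"ry": 0,"rz": 0}])

```text
time: 16.9
ee_pos: [0.4657, -0.0806, 0.1975]
orientation: [-0.0, 0.046, 0.999, 0.0]
ft_force: [0.7, 0.1, -0.3]
gripper_width: 0.0112
grip_force: 50.8
```

```bash
cat > ft.py <<'E'
from h import *
f=[]
for j in range(24): imaging.snapshot("side");f.append(monitor.read_state()["ft_force"])
s=monitor.read_state();print(s["time"],s["ee_pos"],np.mean(f,0),np.std(f,0)/24**.5)
E
python3 ft.py; python3 look.py 9
python3 - <<'E'
import sys; sys.path.insert(0,".")
from h import *
i=imaging.snapshot("scene")[:,:,::-1];j=imaging.snapshot("side")[:,:,::-1]
rs=lambda a:cv2.resize(a,None,fx=6,fy=6,interpolation=cv2.INTER_CUBIC)
C=np.zeros((600,800,3),np.uint8)
C[:,:400]=rs(i[130:230,255:322])[:600,:400];C[:,400:]=rs(j[120:220,230:297])[:600,:400]
cv2.imwrite("pics/comp_9b.png",C)
E
```

```text
18.1 [ 0.46574265 -0.08058625  0.19759864] [ 0.15268999 -0.04150369 -0.33641264] [0.10741184 0.09419433 0.09975049]
[ 0.4657 -0.0806  0.1976] [-0.9957  0.0925  0.0002] 18.5 F [-0.1662  0.172  -0.3888] [0.4108 0.3385 0.5525]
scene bar (np.float64(299.63932158737526), np.float64(180.7723362495238)) seat (np.float64(300.5331365613433), np.float64(158.79538110829495))
side bar (np.float64(275.20733618136114), np.float64(172.8231241568676)) seat (np.float64(275.8670392046634), np.float64(151.77291623151956))
```

View pics/comp_9b.png

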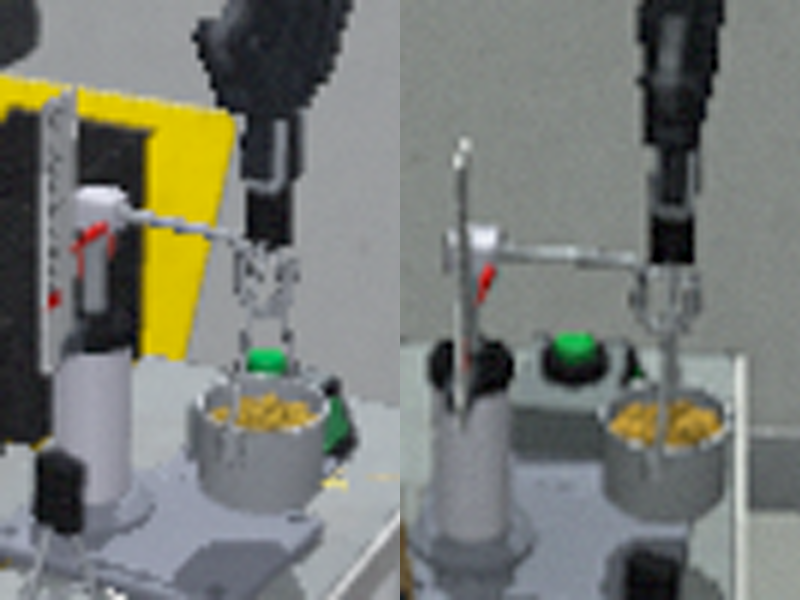

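The pail hangs in the hook. The neck has dropped, and the keeper area is around scene (300,174). The residual is -0.35 N, so I'll lower another 3.5 mm and ease the grip to its minimum.

>>> move_arm(series=[{"x": 0,"y": 0,"z": 0.001,"rx": 0,"ry": 0,"rz": 0},{"x": 0,"y": 0,"z": 0.003,"rx": 0,"ry": 0,"rz": 0},{"x": 0,"y": 0,"z": 0.005,"rx": 0,"ry": 0,"rz": 0},{"x": 0,"y": 0,"z": 0.007,"rx": 0,"ry": 0,"rz": 0},{"x": 0,"y": 0,"z": 0.007,"rx": 0,"ry": 0,"rz": 0},{"x": 0,"y": 0,"z": 0.007,"rx": 0,"ry": 0,"rz": 0}], jaw=1, force=20)

```text
time: 19.2
ee_pos: [0.4657, -0.0806, 0.1941]
orientation: [-0.0, 0.046, 0.999, 0.0]
ft_force: [0.4, -0.1, 0.2]
gripper_width: 0.0115
grip_force: 50.8
```

```bash
python3 ft.py
```

```text
20.4 [ 0.46571123 -0.08059146  0.19408591] [-0.03529933 -0.02140252  0.08324194] [0.11100554 0.09610121 0.09748019]
```

>>> move_arm(series=[{"x": 0,"y": 0,"z": 0,"rx": 0,"ry": 0,"rz": 0},{"x": 0,"y": 0,"z": 0,"rx": 0,"ry": 0,"rz": 0},{"x": 0,"y": 0,"z": 0,"rx": 0,"ry": 0,"rz": 0}], jaw=0.86)

```text
time: 20.7
ee_pos: [0.4657, -0.0806, 0.1941]
orientation: [-0.0, 0.046, 0.999, 0.0]
ft_force: [0.3, -0.3, -1.2]
gripper_width: 0.012
grip_force: 36.5
```

>>> move_arm(series=[{"x": 0,"y": 0,"z": 0,"rx": 0,"ry": 0,"rz": 0},{"x": 0,"y": 0,"z": 0,"rx": 0,"ry": 0,"rz": 0},{"x": 0,"y": 0,"z": 0,"rx": 0,"ry": 0,"rz": 0}], jaw=0.78)

```text
time: 21.0
ee_pos: [0.4657, -0.0806, 0.1941]
orientation: [-0.0, 0.046, 0.999, 0.0]
ft_force: [0.4, -0.5, -0.7]
gripper_width: 0.0186
grip_force: 0.0
```

>>> move_arm(series=[{"x": 0,"y": 0,"z": 0,"rx": 0,"ry": 0,"rz": 0},{"x": 0,"y": 0,"z": 0,"rx": 0,"ry": 0,"rz": 0},{"x": 0,"y": 0,"z": 0,"rx": 0,"ry": 0,"rz": 0},{"x": 0,"y": 0,"z": 0,"rx": 0,"ry": 0,"rz": 0}], jaw=0.4)

```text
time: 21.4
ee_pos: [0.4657, -0.0806, 0.1941]
orientation: [-0.0, 0.046, 0.999, 0.0]
ft_force: [-0.6, 0.1, 0.5]
gripper_width: 0.0514
grip_force: 0.0
```

Released cleanly. I'll rise straight up, cross to above the button with the jaws shut, and look with the wrist camera.

>>> move_arm(series=[{"x": 0,"y": 0,"z": -0.01,"rx": 0,"ry": 0,"rz": 0},{"x": 0,"y": 0,"z": -0.04,"rx": 0,"ry": 0,"rz": 0},{"x": 0,"y": 0,"z": -0.09,"rx": 0,"ry": 0,"rz": 0},{"x": 0,"y": 0,"z": -0.15,"rx": 0,"ry": 0,"rz": 0},{"x": 0,"y": 0,"z": -0.21,"rx": 0,"ry": 0,"rz": 0},{"x": 0,"y": 0,"z": -0.26,"rx": 0,"ry": 0,"rz": 0},{"x": 0,"y": 0,"z": -0.26,"rx": 0,"ry": 0,"rz": 0}])

```text
time: 22.1
ee_pos: [0.467, -0.0808, 0.3275]
orientation: [0.003, 0.046, 0.999, -0.0]
ft_force: [-0.1, -0.5, -0.8]
gripper_width: 0.0517
grip_force: 0.0
```

>>> move_arm(series=[{"x": -0.035,"y": -0.066,"z": 0,"rx": 0,"ry": 0,"rz": 0},{"x": -0.07,"y": -0.133,"z": 0,"rx": 0,"ry": 0,"rz": 0},{"x": -0.1,"y": -0.2,"z": 0,"rx": 0,"ry": 0,"rz": 0},{"x": -0.135,"y": -0.266,"z": 0,"rx": 0,"ry": 0,"rz": 0},{"x": -0.135,"y": -0.266,"z": 0.08,"rx": 0,"ry": 0,"rz": 0},{"x": -0.135,"y": -0.266,"z": 0.16,"rx": 0,"ry": 0,"rz": 0},{"x": -0.135,"y": -0.266,"z": 0.24,"rx": 0,"ry": 0,"rz": 0},{"x": -0.135,"y": -0.266,"z": 0.32,"rx": 0,"ry": 0,"rz": 0},{"x": -0.135,"y": -0.266,"z": 0.38,"rx": 0,"ry": 0,"rz": 0},{"x": -0.135,"y": -0.266,"z": 0.38,"rx": 0,"ry": 0,"rz": 0},{"x": -0.135,"y": -0.266,"z": 0.38,"rx": 0,"ry": 0,"rz": 0}], jaw=1)

```text
time: 23.2
ee_pos: [0.5204, -0.2192, 0.1344]
orientation: [-0.0, 0.046, 0.999, 0.0]
ft_force: [-0.0, -1.2, 0.9]
gripper_width: 0.0
grip_force: 0.0
```

Run:
```python
from h import *
np.set_printoptions(precision=4,suppress=True)
T=pose();print(T[:3,3],monitor.read_state()["time"])
i={n:imaging.snapshot(n)[:,:,::-1] for n in("wrist","scene","side")}
for n in i: cv2.imwrite(f"pics/{n}10.png",i[n])
for n in ("wrist",):
    h=cv2.cvtColor(i[n],cv2.COLOR_BGR2HSV);g=cv2.inRange(h,(50,120,60),(75,255,255))
    k,l,s,c=cv2.connectedComponentsWithStats(g)
    for j in range(1,k):
        if s[j,4]>80: print(n,s[j],c[j],plane(n,c[j],.06,T))
# hook rest: block motion between two side frames
im=[imaging.snapshot("side")for _ in range(12)]
im=np.array([cv2.cvtColor(x,cv2.COLOR_RGB2GRAY)[190:215,255:300] for x in im]).astype(float)
print("diff",[np.abs(x-im[-1]).mean().round(2) for x in im],monitor.read_state()["time"])
# cup bottom/ring rows in side: gold blob
h=cv2.cvtColor(i["side"],cv2.COLOR_BGR2HSV)
w=i["wrist"];s=i["side"][120:220,230:297];s=cv2.resize(s,None,fx=4.48,fy=4.48,interpolation=2)
C=np.zeros((450,800,3),np.uint8);C[:384,:480]=w[:,16:496];C[:s.shape[0],490:490+s.shape[1]]=s[:450,:310];cv2.imwrite("pics/comp_10.png",C)
```

```text
[ 0.5204 -0.2192  0.1344] 23.2
wrist [219 135  59  15 692] [248.6951 141.9841] [ 0.4777 -0.2198  0.06  ]
wrist [235 180  28  28 598] [248.2676 193.6154] [ 0.5217 -0.2245  0.06  ]
diff [np.float64(2.28), np.float64(2.29), np.float64(2.38), np.float64(2.25), np.float64(2.35), np.float64(2.31), np.float64(2.22), np.float64(2.3), np.float64(2.28), np.float64(2.34), np.float64(2.36), np.float64(0.0)] 23.95
```

By the side-camera frame differences, the hook is at rest. The button centre is at about (0.521,-0.2225). I'll descend to just above it and press in small steps.

>>> move_arm(series=[{"x": -0.002,"y": -0.007,"z": 0.03,"rx": 0,"ry": 0,"rz": 0},{"x": -0.002,"y": -0.007,"z": 0.07,"rx": 0,"ry": 0,"rz": 0},{"x": -0.002,"y": -0.007,"z": 0.11,"rx": 0,"ry": 0,"rz": 0},{"x": -0.002,"y": -0.007,"z": 0.135,"rx": 0,"ry": 0,"rz": 0},{"x": -0.002,"y": -0.007,"z": 0.135,"rx": 0,"ry": 0,"rz": 0},{"x": -0.002,"y": -0.007,"z": 0.135,"rx": 0,"ry": 0,"rz": 0},{"x": -0.002,"y": -0.007,"z": 0.137,"rx": 0,"ry": 0,"rz": 0},{"x": -0.002,"y": -0.007,"z": 0.14,"rx": 0,"ry": 0,"rz": 0},{"x": -0.002,"y": -0.007,"z": 0.143,"rx": 0,"ry": 0,"rz": 0},{"x": -0.002,"y": -0.007,"z": 0.146,"rx": 0,"ry": 0,"rz": 0},{"x": -0.002,"y": -0.007,"z": 0.146,"rx": 0,"ry": 0,"rz": 0}])

```text
time: 25.05
ee_pos: [0.5212, -0.2228, 0.061]
orientation: [-0.0, 0.046, 0.999, 0.0]
ft_force: [1.0, -0.5, -0.1]
gripper_width: -0.0001
grip_force: 0.0
```

>>> move_arm(series=[{"x": 0,"y": 0,"z": 0.002,"rx": 0,"ry": 0,"rz": 0},{"x": 0,"y": 0,"z": 0.004,"rx": 0,"ry": 0,"rz": 0},{"x": 0,"y": 0,"z": 0.004,"rx": 0,"ry": 0,"rz": 0},{"x": 0,"y": 0,"z": 0.004,"rx": 0,"ry": 0,"rz": 0}])

```text
time: 25.45
ee_pos: [0.5213, -0.2228, 0.059]
orientation: [-0.0, 0.046, 0.999, 0.0]
ft_force: [-0.1, -0.1, -1.2]
gripper_width: 0.0001
grip_force: 0.0
```

>>> move_arm(series=[{"x": 0,"y": 0,"z": 0.002,"rx": 0,"ry": 0,"rz": 0},{"x": 0,"y": 0,"z": 0.004,"rx": 0,"ry": 0,"rz": 0},{"x": 0,"y": 0,"z": 0.006,"rx": 0,"ry": 0,"rz": 0},{"x": 0,"y": 0,"z": 0.006,"rx": 0,"ry": 0,"rz": 0}])

```text
time: 25.85
ee_pos: [0.5212, -0.2228, 0.0559]
orientation: [-0.0, 0.046, 0.999, 0.0]
ft_force: [0.2, -0.4, 0.0]
gripper_width: 0.0003
grip_force: 0.0
```

>>> move_arm(series=[{"x": 0,"y": 0,"z": 0.002,"rx": 0,"ry": 0,"rz": 0},{"x": 0,"y": 0,"z": 0.004,"rx": 0,"ry": 0,"rz": 0},{"x": 0,"y": 0,"z": 0.004,"rx": 0,"ry": 0,"rz": 0},{"x": 0,"y": 0,"z": 0.004,"rx": 0,"ry": 0,"rz": 0}])

```text
time: 26.25
ee_pos: [0.5212, -0.2228, 0.054]
orientation: [-0.0, 0.046, 0.999, 0.0]
ft_force: [0.7, -0.1, 0.5]
gripper_width: -0.0004
grip_force: 0.0
```

>>> move_arm(series=[{"x": 0,"y": 0,"z": 0.002,"rx": 0,"ry": 0,"rz": 0},{"x": 0,"y": 0,"z": 0.004,"rx": 0,"ry": 0,"rz": 0},{"x": 0,"y": 0,"z": 0.004,"rx": 0,"ry": 0,"rz": 0},{"x": 0,"y": 0,"z": 0.004,"rx": 0,"ry": 0,"rz": 0}])

```text
time: 26.65
ee_pos: [0.5212, -0.2228, 0.052]
orientation: [-0.0, 0.046, 0.999, 0.0]
ft_force: [0.3, 0.4, 0.8]
gripper_width: -0.0001
grip_force: 0.0
```

>>> move_arm(series=[{"x": 0,"y": 0,"z": 0.002,"rx": 0,"ry": 0,"rz": 0},{"x": 0,"y": 0,"z": 0.004,"rx": 0,"ry": 0,"rz": 0},{"x": 0,"y": 0,"z": 0.004,"rx": 0,"ry": 0,"rz": 0},{"x": 0,"y": 0,"z": 0.004,"rx": 0,"ry": 0,"rz": 0}])

```text
time: 27.05
ee_pos: [0.5212, -0.2228, 0.05]
orientation: [-0.0, 0.046, 0.999, 0.0]
ft_force: [0.1, 0.1, 0.0]
gripper_width: 0.0002
grip_force: 0.0
```

>>> move_arm(series=[{"x": 0,"y": 0,"z": 0.002,"rx": 0,"ry": 0,"rz": 0},{"x": 0,"y": 0,"z": 0.004,"rx": 0,"ry": 0,"rz": 0},{"x": 0,"y": 0,"z": 0.006,"rx": 0,"ry": 0,"rz": 0},{"x": 0,"y": 0,"z": 0.006,"rx": 0,"ry": 0,"rz": 0}])

```text
time: 27.45
ee_pos: [0.5212, -0.2228, 0.0469]
orientation: [-0.0, 0.046, 0.999, 0.0]
ft_force: [0.2, 0.1, -0.3]
gripper_width: -0.0
grip_force: 0.0
```

Run:
```python
from h import *
np.set_printoptions(precision=4,suppress=True)
T=pose();f=[];i={}
for n in("wrist","scene","side","scene","side","side"):
    i[n]=imaging.snapshot(n)[:,:,::-1];f.append(monitor.read_state()["ft_force"])
print(T[:3,3],np.mean(f,0))
for n in i:
    h=cv2.cvtColor(i[n],cv2.COLOR_BGR2HSV);g=cv2.inRange(h,(50,120,60),(75,255,255))
    k,l,s,c=cv2.connectedComponentsWithStats(g)
    for j in range(1,k):
        if s[j,4]>15: print(n,s[j],c[j],"tcp px",project(n,T[:3,3],T))
```

```text
[ 0.5212 -0.2228  0.0469] [-0.3691  0.1404 -0.1557]
wrist [ 210  151   84   23 1571] [251.5805 162.422 ] tcp px (np.float64(254.4154890978241), np.float64(230.05285136419388))
wrist [233 222  40  27 572] [251.1766 234.5157] tcp px (np.float64(254.4154890978241), np.float64(230.05285136419388))
scene [296 189   6   4  21] [298.8571 190.5238] tcp px (np.float64(299.12532284699375), np.float64(193.20148950920787))
scene [309 196   4   9  19] [310.6316 200.1579] tcp px (np.float64(299.12532284699375), np.float64(193.20148950920787))
scene [118 204   4   9  25] [119.52 207.64] tcp px (np.float64(299.12532284699375), np.float64(193.20148950920787))
scene [ 49 290  27  22 239] [ 62.523  300.5607] tcp px (np.float64(299.12532284699375), np.float64(193.20148950920787))
side [100 165  10   8  36] [104.8333 169.1667] tcp px (np.float64(258.89265152661767), np.float64(179.98458407643759))
side [256 176   7   5  25] [258.84 177.72] tcp px (np.float64(258.89265152661767), np.float64(179.98458407643759))
side [ 83 240   4   9  28] [ 84.3929 243.75  ] tcp px (np.float64(258.89265152661767), np.float64(179.98458407643759))
side [ 76 366  37  18 512] [ 95.5332 375.9453] tcp px (np.float64(258.89265152661767), np.float64(179.98458407643759))
```

No contact at z = 0.047, yet green is still visible at the TCP pixel. I'll compare the green blobs before and now, and print a small mask map.

Run:
```python
from h import *
T=pose()
for n in("wrist","scene","side"): cv2.imwrite(f"pics/{n}11.png",imaging.snapshot(n)[:,:,::-1])
G=lambda a:cv2.inRange(cv2.cvtColor(a,cv2.COLOR_BGR2HSV),(45,90,40),(80,255,255))
for n,b in(("scene",(285,180,310,202)),("side",(248,168,270,190))):
    for k in("2","11"):
        a=cv2.imread(f"pics/{n}{k}.png")[b[1]:b[3],b[0]:b[2]];g=G(a);d=a.max(2)
        print(n,k,b)
        for r in range(len(g)): print(b[1]+r,"".join("G" if g[r,c] else "#" if d[r,c]<55 else "." for c in range(g.shape[1])))
a=cv2.imread("pics/wrist11.png")[140:330,180:330];g=G(a);d=a.max(2)
print("wrist rows 140+4k cols 180+3k; tcp",project("wrist",T[:3,3],T))
for r in range(0,190,4): print(140+r,"".join("G" if g[r,c] else "#" if d[r,c]<55 else "." for c in range(0,150,3)))
```

```text
scene 2 (285, 180, 310, 202)
180 .........................
181 .........................
182 .........................
183 .........................
184 .........................
185 .........................
186 .........................
187 .........................
188 ...........GGGGGG........
189 ...........GGGGGGG.......
190 ..........GGGGGGGG.......
191 .........##GGGGGGG#......
192 .........###GGGGG##......
193 .........##########......
194 .........##########.....#
195 ..........########.....##
196 ......................##G
197 .....................###G
198 ....................###GG
199 ...................##GGGG
200 ..................##GGGGG
201 .................###GGGGG
scene 11 (285, 180, 310, 202)
180 .............#...........
181 .........................
182 .........................
183 .........................
184 .........................
185 .........................
186 .........................
187 .........................
188 ............GGGGG........
189 ............GGGGGG.......
190 ...........GGGGGGG.......
191 ...........GGGGGGG.......
192 ...........GGGGGG
[... 3561 characters left out ...]
.....######...##...#######..............
284 ..............#########.##..#########.............
288 .###.........########################..........##.
292 ######......###########################.....######
296 ##################################################
300 ##################################################
304 ##################################################
308 ##################################################
312 ##################################################
316 ##################################################
320 ##################################################
324 ########################...#######################
328 ########################...#######################
```

The fingertip actually ends at about wrist row 240 and side row 175, roughly 10 mm above the nominal TCP, so it is just short of the button. I'll continue in small steps by force.

>>> move_arm(series=[{"x": 0,"y": 0,"z": 0.002,"rx": 0,"ry": 0,"rz": 0},{"x": 0,"y": 0,"z": 0.004,"rx": 0,"ry": 0,"rz": 0},{"x": 0,"y": 0,"z": 0.006,"rx": 0,"ry": 0,"rz": 0},{"x": 0,"y": 0,"z": 0.006,"rx": 0,"ry": 0,"rz": 0}])

```text
time: 28.3
ee_pos: [0.5212, -0.2228, 0.0439]
orientation: [-0.0, 0.046, 0.999, 0.0]
ft_force: [0.4, -0.6, 0.9]
gripper_width: -0.0001
grip_force: 0.0
```

>>> move_arm(series=[{"x": 0,"y": 0,"z": 0.002,"rx": 0,"ry": 0,"rz": 0},{"x": 0,"y": 0,"z": 0.004,"rx": 0,"ry": 0,"rz": 0},{"x": 0,"y": 0,"z": 0.004,"rx": 0,"ry": 0,"rz": 0},{"x": 0,"y": 0,"z": 0.004,"rx": 0,"ry": 0,"rz": 0}])

```text
time: 28.7
ee_pos: [0.5213, -0.2228, 0.042]
orientation: [-0.0, 0.046, 0.999, -0.0]
ft_force: [0.2, 0.5, -0.2]
gripper_width: -0.0001
grip_force: 0.0
```

>>> move_arm(series=[{"x": 0,"y": 0,"z": 0.002,"rx": 0,"ry": 0,"rz": 0},{"x": 0,"y": 0,"z": 0.004,"rx": 0,"ry": 0,"rz": 0},{"x": 0,"y": 0,"z": 0.004,"rx": 0,"ry": 0,"rz": 0},{"x": 0,"y": 0,"z": 0.004,"rx": 0,"ry": 0,"rz": 0}])

```text
time: 29.1
ee_pos: [0.5212, -0.2228, 0.04]
orientation: [-0.0, 0.046, 0.999, 0.0]
ft_force: [0.4, 0.6, 0.3]
gripper_width: -0.0001
grip_force: 0.0
```

>>> move_arm(series=[{"x": 0,"y": 0,"z": 0.002,"rx": 0,"ry": 0,"rz": 0},{"x": 0,"y": 0,"z": 0.004,"rx": 0,"ry": 0,"rz": 0},{"x": 0,"y": 0,"z": 0.004,"rx": 0,"ry": 0,"rz": 0},{"x": 0,"y": 0,"z": 0.004,"rx": 0,"ry": 0,"rz": 0}])

```text
time: 29.5
ee_pos: [0.5212, -0.2228, 0.038]
orientation: [-0.0, 0.046, 0.999, 0.0]
ft_force: [-0.2, -0.8, -0.1]
gripper_width: -0.0001
grip_force: 0.0
```

Run:
```python
from h import *
T=pose();f=[]
for n in("wrist","scene","side","side","side","side","side"): 
    i=imaging.snapshot(n)[:,:,::-1];f.append(monitor.read_state()["ft_force"]);cv2.imwrite(f"pics/{n}12.png",i)
print(T[:3,3],np.mean(f,0),monitor.read_state()["time"])
G=lambda a:cv2.inRange(cv2.cvtColor(a,cv2.COLOR_BGR2HSV),(45,90,40),(80,255,255))
b=(246,160,272,190);a=cv2.imread("pics/side12.png")[b[1]:b[3],b[0]:b[2]];o=cv2.imread("pics/side2.png")[b[1]:b[3],b[0]:b[2]]
g=G(a);D=np.abs(a.astype(int)-o).max(2)
for r in range(30): print(160+r,"".join("G" if g[r,c] else "." for c in range(26)),"".join("x" if D[r,c]>30 else "." for c in range(26)))
print("side tcp",project("side",T[:3,3]))
a=cv2.imread("pics/wrist12.png")[200:290,210:310];g=G(a);d=a.max(2)
print("wrist tcp",project("wrist",T[:3,3],T),"tip +11mm x",project("wrist",T[:3,3]+.011*T[:3,0],T))
for r in range(0,90,3): print(200+r,"".join("G" if g[r,c] else "#" if d[r,c]<55 else "." for c in range(0,100,2)))
```

```text
[ 0.52123299 -0.22283097  0.03800115] [0.04231554 0.19980902 0.02889129] 29.85
160 .......................... x.....xxxxxxxxxxxx.......x
161 .......................... .x....xxxxxxxxxxx........x
162 .......................... ............xxxxx........x
163 .......................... ..........x........x.....x
164 .......................... .......xxx...............x
165 .......................... .......xxxxxxxxxx.......xx
166 .......................... .......xxxxxxxxx........x.
167 .......................... ........xxxxxxxx........x.
168 .......................... .........xxxxxxx.......xx.
169 .......................... ..........xxxxxx......xxx.
170 .......................... ..........xxxxxx......xxx.
171 .......................... ..........xxxxxx......xxx.
172 .......................... ..........xxxxxx..........
173 .......................... ..........xxxxxx..........
174 .......................... ..........xxxxxx..........
175 .......................... ..........xxxxxx..........
176 ...........G...G.......... ..........xxxxxx..........
177 .........GGGGGGGG......... ....
[... 1893 characters left out ...]
######.....####.....########............
254 ......##########.....####.....#######.............
257 .......########......####.....#######.............
260 ........########.....####.....#######.............
263 ........#######......####.....#######.............
266 ........#######......####.....#######.............
269 ........#######......####.....########............
272 ........#######......####.....########............
275 .......########.....#####.....########............
278 .......########......###......########............
281 .......###########...###...###########............
284 ......#############..###..##############..........
287 .....####################################.........
```

The tip in the side view ends at about row 177, right at the button's top centre, so contact is near. I'll continue.

>>> move_arm(series=[{"x": 0,"y": 0,"z": 0.002,"rx": 0,"ry": 0,"rz": 0},{"x": 0,"y": 0,"z": 0.004,"rx": 0,"ry": 0,"rz": 0},{"x": 0,"y": 0,"z": 0.004,"rx": 0,"ry": 0,"rz": 0}])

```text
time: 30.15
ee_pos: [0.5213, -0.2229, 0.036]
orientation: [-0.0, 0.046, 0.999, -0.0]
ft_force: [-0.6, 0.7, 1.4]
gripper_width: 0.0002
grip_force: 0.6
```

>>> move_arm(series=[{"x": 0,"y": 0,"z": 0.002,"rx": 0,"ry": 0,"rz": 0},{"x": 0,"y": 0,"z": 0.004,"rx": 0,"ry": 0,"rz": 0},{"x": 0,"y": 0,"z": 0.004,"rx": 0,"ry": 0,"rz": 0}])

```text
time: 30.45
ee_pos: [0.5213, -0.2229, 0.034]
orientation: [-0.0, 0.046, 0.999, -0.0]
ft_force: [-0.8, -0.1, 1.6]
gripper_width: 0.0001
grip_force: 1.2
```

>>> move_arm(series=[{"x": 0,"y": 0,"z": 0.002,"rx": 0,"ry": 0,"rz": 0},{"x": 0,"y": 0,"z": 0.004,"rx": 0,"ry": 0,"rz": 0},{"x": 0,"y": 0,"z": 0.004,"rx": 0,"ry": 0,"rz": 0}])

```text
time: 30.75
ee_pos: [0.5213, -0.2229, 0.0321]
orientation: [0.0, 0.046, 0.999, -0.0]
ft_force: [-0.2, -0.1, 2.5]
gripper_width: 0.0002
grip_force: 1.7
```

Contact, and the force is rising at the spring's rate. I'll press to the bottom.

>>> move_arm(series=[{"x": 0,"y": 0,"z": 0.002,"rx": 0,"ry": 0,"rz": 0},{"x": 0,"y": 0,"z": 0.004,"rx": 0,"ry": 0,"rz": 0},{"x": 0,"y": 0,"z": 0.004,"rx": 0,"ry": 0,"rz": 0}])

```text
time: 31.05
ee_pos: [0.5214, -0.2229, 0.0312]
orientation: [0.0, 0.046, 0.999, -0.0]
ft_force: [-3.4, 2.0, 13.7]
gripper_width: -0.0001
grip_force: 7.1
```

>>> move_arm(series=[{"x": 0,"y": 0,"z": 0.001,"rx": 0,"ry": 0,"rz": 0},{"x": 0,"y": 0,"z": 0.002,"rx": 0,"ry": 0,"rz": 0},{"x": 0,"y": 0,"z": 0.002,"rx": 0,"ry": 0,"rz": 0},{"x": 0,"y": 0,"z": 0.002,"rx": 0,"ry": 0,"rz": 0}])

```text
time: 31.45
ee_pos: [0.5215, -0.2229, 0.031]
orientation: [0.001, 0.046, 0.999, -0.0]
ft_force: [-6.7, 2.6, 23.4]
gripper_width: 0.0001
grip_force: 11.4
```

Bottomed out. I'll release straight up and then clear away.

>>> move_arm(series=[{"x": 0,"y": 0,"z": -0.006,"rx": 0,"ry": 0,"rz": 0},{"x": 0,"y": 0,"z": -0.014,"rx": 0,"ry": 0,"rz": 0},{"x": 0,"y": 0,"z": -0.03,"rx": 0,"ry": 0,"rz": 0},{"x": 0,"y": 0,"z": -0.07,"rx": 0,"ry": 0,"rz": 0},{"x": 0,"y": 0,"z": -0.13,"rx": 0,"ry": 0,"rz": 0},{"x": 0,"y": 0,"z": -0.2,"rx": 0,"ry": 0,"rz": 0},{"x": 0,"y": 0,"z": -0.28,"rx": 0,"ry": 0,"rz": 0},{"x": 0,"y": 0,"z": -0.36,"rx": 0,"ry": 0,"rz": 0},{"x": 0,"y": 0,"z": -0.44,"rx": 0,"ry": 0,"rz": 0},{"x": 0,"y": 0,"z": -0.44,"rx": 0,"ry": 0,"rz": 0},{"x": 0,"y": 0,"z": -0.44,"rx": 0,"ry": 0,"rz": 0}])

```text
time: 32.55
ee_pos: [0.5216, -0.223, 0.2499]
orientation: [0.001, 0.046, 0.999, -0.0]
ft_force: [-1.1, 0.9, -0.4]
gripper_width: 0.0001
grip_force: 0.0
```

Run:
```python
from h import *
a=[imaging.snapshot("side")[:,:,::-1] for _ in range(4)]
s=monitor.read_state();print(s["time"],s["ee_pos"],s["ft_force"])
o=cv2.imread("pics/side10.png")
r=(slice(140,215),slice(255,297));D=[np.abs(x[r].astype(int)-o[r]).mean().round(2) for x in a];print("pail region vs before press",D)
# steel pail grip unchanged
r=(slice(205,260),slice(258,290));o2=cv2.imread("pics/side0.png");print("steel",np.abs(a[-1][r].astype(int)-o2[r]).mean())
t=o[150:200,255:297];m=cv2.matchTemplate(a[-1][140:215,245:307],t,5);print(cv2.minMaxLoc(m))
g=cv2.inRange(cv2.cvtColor(a[-1],cv2.COLOR_BGR2HSV),(45,90,40),(80,255,255))[168:190,248:268];print("button rows",168+np.where(g.any(1))[0])
```

```text
32.75 [ 0.520653   -0.22260609  0.24773318] [-0.88836765 -1.13847313  0.42821526]
pail region vs before press [np.float64(5.96), np.float64(5.94), np.float64(5.97), np.float64(5.92)]
steel 31.286931818181817
(0.008150390349328518, 0.9713698029518127, (0, 16), (10, 10))
button rows [176 177 178 179 180]
```

Run:
```python
from h import *
for n,b in(("scene",(200,255,250,285)),("side",(205,260,258,290))):
    o=cv2.imread(f"pics/{n}1.png");x=imaging.snapshot(n)[:,:,::-1]
    t=o[b[0]:b[1],b[2]:b[3]];m=cv2.matchTemplate(x[b[0]-10:b[1]+10,b[2]-10:b[3]+10],t,5);print(n,cv2.minMaxLoc(m)[1::2])
    o=cv2.imread(f"pics/{n}0.png");t=o[b[0]:b[1],b[2]:b[3]];m=cv2.matchTemplate(x[b[0]-10:b[1]+10,b[2]-10:b[3]+10],t,5);print(n,0,cv2.minMaxLoc(m)[1::2])
```

```text
scene (0.879652202129364, (10, 10))
scene 0 (0.8328296542167664, (10, 10))
side (0.48277774453163147, (10, 10))
side 0 (0.662469208240509, (10, 10))
```

The best match for the steel pail is at zero shift in both views, so it hasn't moved. The brass pail hangs at rest, and the button is back up.

```bash
python3 -c "
from workcell import order
print(order.finish_job())"
```

```text
the job is handed in; nothing more can be done
None
```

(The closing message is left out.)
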